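# Slide the stock tray home past its sprung shelf lock

## Task

Slide the aluminium tray fully home in its white shelf runner, past the spring lock: press the long yellow release bar down with the fingertips to sink the lock pin and, keeping it pressed, push the tray's red tab with the side of the fingers until the tray is against the back stop. Then let the bar spring up, so that the pin stands up behind the tray's blue lug, and take the hand clear. Only press and push: lift nothing, do not squeeze the tray or force it against the raised pin, keep the carton in the tray, and leave the jar, tape roll and blue box where they stand.

Things in the scene. Friction and masses are not known exactly. Their poses are not given: they have to be found in the camera images.
- runner: White shelf runner fixed on the bench: deck 20 mm high, two low rails (tops at 31 mm) for the tray. Origin at bench height midway between the rails; x = the direction to push the tray (level, away from the robot), y left of that, z up. White back stop at the far end. Tray fully home, against the stop: its origin at x = -5 mm in this frame; tray's lug touching the raised pin: x = -48 mm.
- tray: Aluminium tray, 160 mm along x, 130 mm wide, walls 40 mm high, about 0.6 kg, held by the rails and free to slide along runner x on nylon glides (1 to 4 N). Origin at the centre of its underside, 20 mm above the bench; axes as the runner's. Starts at x = -93 to -53 mm in the runner frame. On its right (-y) side a red push tab (near end) and a blue lug (far end) reach out over the yellow bar.
- push_tab (a point): Centre of the near (-x) face of the red tab, the face to push: an upright plate 8 mm thick along x, from 49 to 89 mm above the bench, reaching 17 mm either side of the bar's middle line. At (-55, -105, 49) mm in the tray frame; axes as the tray's.
- lock_lug (a point): Centre of the blue lug on the tray: a block 24 mm along x, 20 mm high, its underside 49 mm above the bench. In the tray frame at (50, -105, 39) mm. The raised lock pin blocks it.
- bar_top (a point): Point on the flat top of the yellow release bar, on its middle line, at (-130, -105, 42) mm in the runner frame while up; sinks with the bar. The bar is 36 mm wide, runs along the tray's right (-y) side from x = -202 to +34 mm in the runner frame and goes straight down wherever it is pressed.
- lock_pin (a point): Top of the steel lock pin, 12 mm along x, 20 mm wide, fixed on the far end of the bar, 18 mm above the bar's top, and moving with it; 60 mm above the bench while up. At (20, -105) mm in the runner frame. The lug clears it once the bar is pressed 11 mm; bar and pin then need not be at the very bottom.
- release_bar (a joint): How far the release bar and its pin are pressed down, in m: 0 = up, 0.018 = fully down (bar top 24 mm above the bench, 4 mm above the deck). A spring returns it: 3 N to start, 6.5 N when fully down.
- carton: Small cardboard carton, 85 x 60 x 40 mm, riding loose in the tray; origin at the centre of its underside. Leave it in the tray.
- jar: Jar with a white cap, 52 mm diameter, 85 mm high, standing on the bench to the right of the runner; origin at the centre of its underside. Leave it alone.
- tape: Roll of clear tape lying flat, 84 mm diameter, 25 mm high, on the bench to the right of the runner; origin at the centre of its underside. Leave it alone.
- blue_box: Blue product box, 120 x 80 x 60 mm, on the bench to the left of the runner; origin at the centre of its underside. Leave it alone.
Things that resemble listed ones, but are neither listed nor needed, are in the scene too. Of the things shaped like the tray, the aluminium one is meant.

How it is judged:
On the way, in this order (a step that is already met when the one before it is completed fails the run):
1. the release bar is pressed down while the lug is still short of the pin (value of joint release_bar above 0.009 m and x of tray in the frame of runner below -0.044 m), for 0.1 s.
2. with the bar held down, the lug slides over the sunk pin (value of joint release_bar above 0.009 m and x of tray in the frame of runner between -0.038 and -0.014 m), for 0.05 s.
At the end, for the whole second after the job is handed in: The tray is home within 7.5 mm of the back stop and at rest, the bar is up again (within 3 mm) so that the pin stands behind the lug, the carton lies in the tray, and the jar, tape and blue box are within 15 mm of where they stood (x of tray in the frame of runner between -0.0125 and -0.001 m and z of lock_lug in the frame of runner below 0.064 m and value of joint release_bar below 0.003 m and linear speed of tray below 0.01 m/s and z of carton in the frame of tray below 0.015 m and distance of each of jar, tape, blue_box from where it was at the start of the episode below 0.015 m); the robot touches nothing.
It fails at once if the tray is lifted or tipped (height (world z) of tray above 0.03 m or angle between tray's own z axis and vertical above 0.1 rad).
It fails at once if the tray is forced or gripped hard (over 40 N from the fingers) (contact force between the fingers and tray above 40 N).
It fails at once if the carton is lifted or tipped in the tray (z of carton in the frame of tray above 0.02 m or angle between carton's own z axis and vertical above 0.3 rad).
It fails at once if the jar, tape roll or blue box is lifted, tipped or pushed away (distance of any of jar, tape, blue_box from where it was at the start of the episode above 0.03 m or height (world z) of any of jar, tape, blue_box above 0.02 m or angle between any of jar, tape, blue_box's own z axis and vertical above 0.3 rad).
It also fails if it takes over 35 s, if anything falls off the work surface, if the arm or the gripper's body presses on something with over 40 N, if the wrist force passes 120 N, or if a joint passes its speed limit or range.

## Robot

A 6-joint arm with a two-finger parallel gripper is mounted at the origin on the work surface. World frame = base frame: x ahead of the robot, y to its left, z up, the work surface at z = 0. Lengths are in m, angles in rad, forces in N, time in s.
With the tool pointing down it reaches from about 0.275 to 0.975 m from the base axis. Payload 8.4 kg.
Tool frame: the origin (TCP) lies midway between the tips of the shut fingers; the grasp point (between the pads) lies behind it (ctrl.grip_point_offset is the z of the grasp point in the tool frame, in m); z points along the fingers, y is the direction in which the jaws open and shut (so a half turn about z gives the same grasp; the last joint's range is limited). The gripper opens to 92 mm and grips with 3 to 60 N. Pads are 20 mm wide; open, the fingers measure 128 mm over their backs; the gripper's body (75 mm by 189 mm) begins 69 mm behind the grasp point.
Start: joints at [-1.199, 0.353, 1.633, -0, 1.155, -0.002], TCP at [0.228, -0.582, 0.215] pointing down, gripper open.
Joint ranges: [-2.63, 2.63], [-0.92, 2.1], [0.06, 2.66], [-1.3, 4.44], [0, 2.69], [-3.02, 3.02]. Speed limits (rad/s): [2.22, 2.22, 2.79, 3.14, 3.14, 3.14].

## Interface

Orientations are given as a 3x3 rotation matrix whose columns are the frame's x, y, z axes.
In Python, from station import ctrl, viewer, workorder gives the robot as it stands. The module is installed in compiled form; this text tells all that it offers.
- The arm moves only by the tool jog_arm, never from a script. Its argument "commands" is a list of rows, each a list of 5 numbers: the finger opening in mm, from 0 to 91.9, then the shift along the world's x, y, z in mm, then the turn about the world's z in rad. In form: [[jaw, x, y, z, twist], ...]. A call has exactly 8 rows; each row shifts and turns the commanded pose from where the row before left it; what a row does not reach is not made up. A row lasts 1/8 s, in which the tool goes at most 62.5 mm and 10.7 degrees, less where a joint would pass 70% of its speed; a pose out of reach is approached as far as the arm can. A call is refused whole if a number of a shift passes 62.5 or a number of a turn 0.188, either way. A call with a gripper value outside its range is refused whole. The fingers move at their own pace and stop on an object; "newtons" is the grip in N (left out, the last holds). Time passes only in rows, so rows that do not move let the fingers close, or fill a call up. It gives the time, the measured TCP pose, the force and the opening at its end, in the units of the state.
- ctrl.state(): the state, without advancing time (a new reading comes with each control period).
- viewer.snapshot(name): name is "scene" or "top" or "wrist"; returns (picture, depth): 384x512x3 uint8, red, green, blue; 384x512 float32, m along the optical axis (not along the pixel's ray), 0 where there is no reading.
- viewer.camera_params(name): a dict with "K" (3x3 intrinsics, pixels), "rvec" (rotation vector, rad) and "tvec" (3), from world to camera coordinates, as OpenCV has them; the wrist camera has in their place "T_tool_cam" (4x4, takes a point from camera to tool coordinates, whose origin is the TCP and whose axes are the flange's). Camera axes: x right, y down, z forward; pixel columns grow to the right and rows downward; lengths in m; the calibration is good to about 2 mm. A picture is of the moment at which its call begins: read the wrist's pose just before it. camera_params takes no time and is no camera call.
- workorder.close_job(): hands the job in, once; it reports no verdict.
The state is a dict: "clock": time; "joint_pos": joint angles; "joint_vel": joint speeds; "joint_torque": joint torques, N m; "tool_pos": TCP position; "tcp_rot": TCP orientation; "contact_force": force on the tool from outside, world axes, zero at the start; "torque": the same for the moment, N m; "gripper_width": opening from 0.0 (shut) to 1.0 (fully open).
Only numpy, scipy, OpenCV 4.12 (cv2) and the standard library are available. Lean on these libraries where they do the work, as an engineer would, in place of code of your own. Each camera call takes 0.05 s, during which the arm holds its last target. There are 200 camera calls.

## Working session

There is one attempt and no reset: what is moved stays moved. The work goes in short steps, Python scripts to look and compute and a tool call to move; the robot and the scene stay as the last step left them, time stands still between calls to the robot, and variables do not carry over. Pictures are saved under pics/ and viewed, about 8 in all and at most 12, crops included, and the job is handed in when it is done.

Besides the shell and the picture viewer there is one more tool, called in YAML: its name, and indented under it one key for each argument. jog_arm: Moves the arm, as the interface text tells. Its arguments: {"type":"object","properties":{"commands":{"type":"array"},"newtons":{"type":"number"}},"required":["commands"]}

```bash
mkdir -p pics; cat > h.py <<'E'
import numpy as np, cv2
from station import ctrl, viewer, workorder
def snap(n):
    p,d=viewer.snapshot(n); return p,d,viewer.camera_params(n)
def save(n,p): cv2.imwrite('pics/'+n+'.png',p[:,:,::-1])
def cloud(d,c):
    K=np.array(c['K']);v,u=np.indices(d.shape)
    P=np.stack([(u-K[0,2])/K[0,0]*d,(v-K[1,2])/K[1,1]*d,d],-1)
    R=cv2.Rodrigues(np.array(c['rvec'],float))[0]
    W=(P-np.array(c['tvec']).ravel())@R
    W[d<=0]=np.nan
    return W
E
python3 - <<'E'
from h import *
s=ctrl.state();print(s['clock'],s['tool_pos'],s['tcp_rot'],ctrl.grip_point_offset)
A=[]
for n in('scene','top'):
    p,d,c=snap(n);A.append(p);np.savez(n+'.npz',p=p,W=cloud(d,c));print(c)
save('a',A[0]);save('b',A[1])
E
```

```text
0.0 [ 0.22806177 -0.58138744  0.21387053] [[ 9.30942085e-01  3.65166553e-01 -4.71164877e-04]
 [ 3.65166856e-01 -9.30941213e-01  1.27467727e-03]
 [ 2.68427022e-05 -1.35870451e-03 -9.99999077e-01]] -0.0187
{'K': array([[387.49124532,   0.        , 260.51978786],
       [  0.        , 387.49124532, 191.45922088],
       [  0.        ,   0.        ,   1.        ]]), 'rvec': array([ 1.96891071,  1.10971838, -0.5848873 ]), 'tvec': array([-0.30930927, -0.19573156,  1.54145022])}
{'K': array([[437.38406641,   0.        , 250.98184155],
       [  0.        , 437.38406641, 185.44491304],
       [  0.        ,   0.        ,   1.        ]]), 'rvec': array([ 2.13578197, -2.16958326,  0.14027255]), 'tvec': array([0.03987306, 0.54190604, 1.09660093])}
```

View pics/a.png

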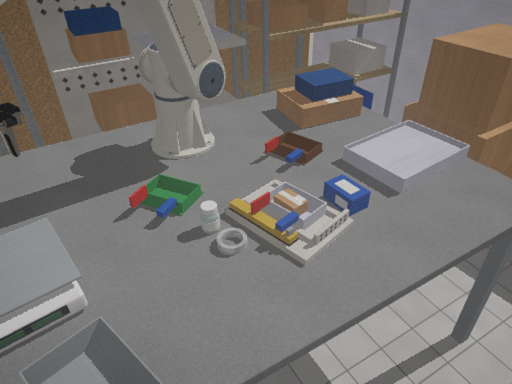

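View pics/b.png

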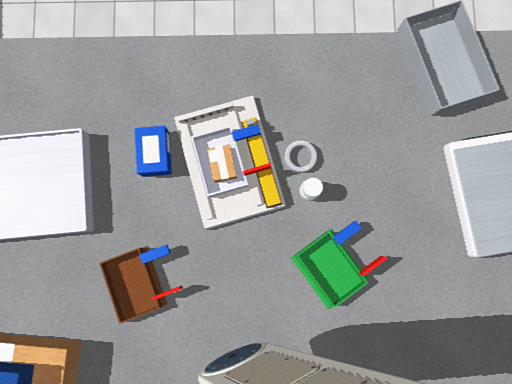

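Both views show the runner ahead of the robot. In the top view the bar runs from (272,205) to (250,122), the red tab is at (257,169) and the blue lug at (246,132). The jar is at (311,188) and the tape at (300,156), both close to the bar. Next I measure these from the depth in both views.

```bash
cat > m.py <<'E'
from h import *
def measure(n,p,W,yaw=None):
    hsv=cv2.cvtColor(p,cv2.COLOR_RGB2HSV);h,s,v=[hsv[...,i].astype(int) for i in range(3)]
    box=(W[...,0]>.38)&(W[...,0]<.8)&(W[...,1]>-.26)&(W[...,1]<.12)&(W[...,2]>.01)
    Y=W[box&(h>20)&(h<32)&(s>150)&(v>90)]
    Yt=Y[abs(Y[:,2]-np.median(Y[:,2]))<.005]
    r=cv2.minAreaRect((Yt[:,:2]*1000).astype(np.float32))
    print(n,'yellow',len(Y),np.median(Yt,0).round(4),'rect',r)
    R=W[box&((h<6)|(h>174))&(s>170)&(v>90)]
    B=W[box&(h>105)&(h<125)&(s>150)&(v>60)]
    return Yt,R,B
if __name__=='__main__':
    for n in('scene','top'):
        z=np.load(n+'.npz');Y,R,B=measure(n,z['p'],z['W'])
        d=np.linalg.svd(Y[:,:2]-Y[:,:2].mean(0),full_matrices=False)[2][0];d*=np.sign(d[0]);yaw=np.arctan2(d[1],d[0])
        for nm,C in(('red',R),('blue',B)):
            if nm=='blue': C=C[abs((C[:,:2]-Y[:,:2].mean(0))@[-d[1],d[0]])<.04]
            if len(C):
                q=np.c_[(C[:,:2]-Y[:,:2].mean(0))@np.c_[d,[-d[1],d[0]]],C[:,2]]
                print(' ',nm,len(C),'mean',C.mean(0).round(4),'bar-frame 3/50/97%',np.percentile(q,[3,50,97],axis=0).round(4).tolist())
        print('  yaw',yaw,'Y along 0/100',np.percentile((Y[:,:2]-Y[:,:2].mean(0))@d,[0.5,99.5]),'mean',Y.mean(0), 'white')
    W,p=z['W'],z['p']
    for (u,v) in((311,188),(286,156),(225,155)): print(u,v,W[v,u])
E
python3 m.py
```

```text
scene yellow 0 [nan nan nan] rect ((0.0, 0.0), (0.0, 0.0), 0.0)
  return _methods._mean(a, axis=axis, dtype=dtype,
  ret = ret.dtype.type(ret / rcount)
  ret = um.true_divide(
m.py:15: RuntimeWarning: Mean of empty slice.
  d=np.linalg.svd(Y[:,:2]-Y[:,:2].mean(0),full_matrices=False)[2][0];d*=np.sign(d[0]);yaw=np.arctan2(d[1],d[0])
Traceback (most recent call last):
  File "m.py", line 15, in <module>
    d=np.linalg.svd(Y[:,:2]-Y[:,:2].mean(0),full_matrices=False)[2][0];d*=np.sign(d[0]);yaw=np.arctan2(d[1],d[0])
      ~~~~~~~~~~~~~~~~~~~~~~~~~~~~~~~~~~~~~~~~~~~~~~~~~~~~~~~~~~~~~^^^
IndexError: index 0 is out of bounds for axis 0 with size 0
```

```bash
python3 - <<'E'
from h import *
for n,L in(('scene',((262,221),(262,203),(290,220),(210,208))),('top',((270,190),(257,169),(246,132),(311,188),(286,156),(225,155)))):
    z=np.load(n+'.npz')
    for u,v in L: print(n,u,v,z['W'][v,u],z['p'][v,u],cv2.cvtColor(z['p'],cv2.COLOR_RGB2HSV)[v,u])
E
```

```text
scene 262 221 [ 0.62327209 -0.00563929  0.04161752] [182 157  82] [ 23 140 182]
scene 262 203 [0.57996089 0.02066917 0.06579799] [141  63  60] [  1 146 141]
scene 290 220 [0.68491336 0.04545742 0.0667249 ] [ 65  98 165] [110 155 165]
scene 210 208 [ 0.54592741 -0.12427955  0.08511336] [198 196 196] [  0   3 198]
top 270 190 [ 0.52870093 -0.01721551  0.04488699] [238 200  35] [ 24 218 238]
top 257 169 [0.57589166 0.01582313 0.09131545] [240  31  32] [  0 222 240]
top 246 132 [0.6758512  0.04192602 0.06921345] [ 33  97 219] [110 217 219]
top 311 188 [ 0.52740226 -0.11713341  0.08355288] [250 248 250] [150   2 250]
top 286 156 [ 0.62011857 -0.06192317  0.02800246] [206 208 216] [114  12 216]
top 225 155 [0.61830096 0.09640217 0.06252179] [227 168 111] [ 15 130 227]
```

Heights agree with the text. The scene view is only less saturated, so I loosen the thresholds.

```bash
sed -i 's/(s>150)&(v>90)/(s>110)\&(v>80)\&(abs(W[...,2]-.04)<.012)/; s/(s>170)&(v>90)/(s>125)\&(v>90)\&(W[...,2]>.045)/; s/(s>150)&(v>60)/(s>130)\&(v>60)\&(W[...,2]>.04)/' m.py; python3 m.py
```

```text
scene yellow 678 [ 0.6042 -0.0027  0.0412] rect ((607.0457763671875, 1.8970947265625), (236.31112670898438, 37.86301040649414), 15.326397895812988)
  red 226 mean [0.5825 0.0127 0.0728] bar-frame 3/50/97% [[-0.0203, -0.0125, 0.0526], [-0.0157, 0.0198, 0.0731], [-0.0132, 0.0561, 0.0893]]
  blue 118 mean [0.681  0.0314 0.0675] bar-frame 3/50/97% [[0.0722, -0.0085, 0.0552], [0.0843, 0.0147, 0.0684], [0.0943, 0.0387, 0.071]]
  yaw 0.2464513031602865 Y along 0/100 [-0.1114887   0.12173027] mean [ 0.6028795  -0.00290774  0.04094202] white
top yellow 944 [ 0.5762 -0.0006  0.0427] rect ((605.8262939453125, 5.2457733154296875), (235.7880859375, 36.13312911987305), 15.153003692626953)
  red 138 mean [0.5773 0.0171 0.0823] bar-frame 3/50/97% [[-0.0063, -0.0151, 0.0558], [-0.0052, 0.0202, 0.0881], [0.0013, 0.05, 0.0928]]
  blue 230 mean [0.6768 0.0367 0.0687] bar-frame 3/50/97% [[0.0867, -0.0157, 0.0572], [0.0969, 0.0113, 0.0693], [0.1093, 0.038, 0.0734]]
  yaw 0.2679595584963072 Y along 0/100 [-0.09651643  0.13664992] mean [5.86101033e-01 2.07570700e-04 4.27317087e-02] white
311 188 [ 0.52740226 -0.11713341  0.08355288]
286 156 [ 0.62011857 -0.06192317  0.02800246]
225 155 [0.61830096 0.09640217 0.06252179]
```

The two views agree on a bar centre of about (606, 3.5) mm, length 236 and yaw 0.266. The tab's near face is at runner x ≈ -110, so the tray is at about -55. The lug centre agrees with that. My touch-down point is runner (-132, -105), which is world (560, -9). The tool already points nearly along the runner, so it only needs a turn of -0.108.

jog_arm:
  commands:
    - [0,28,48,0,-0.054]
    - [0,28,48,0,-0.054]
    - [0,28,48,0,0]
    - [0,28,48,0,0]
    - [0,28,48,0,0]
    - [0,28,48,0,0]
    - [0,28,48,0,0]
    - [0,28,48,0,0]
  newtons: 5

```text
clock: 1.1
tool_pos: [0.4528, -0.1962, 0.2145]
tcp_rot: [[0.965, 0.263, 0.0], [0.263, -0.965, -0.0], [0.0, 0.0, -1.0]]
contact_force: [0.1, -0.0, 0.6]
gripper_width: 0.153
```

jog_arm:
  commands:
    - [0,27,46,0,0]
    - [0,27,47,0,0]
    - [0,27,47,0,0]
    - [0,26,47,0,0]
    - [0,0,0,-30,0]
    - [0,0,0,-40,0]
    - [0,0,0,-40,0]
    - [0,0,0,-24,0]

```text
clock: 2.1
tool_pos: [0.5579, -0.0107, 0.0784]
tcp_rot: [[0.965, 0.263, -0.003], [0.263, -0.965, 0.0], [-0.003, -0.001, -1.0]]
contact_force: [-0.3, -0.5, -0.3]
gripper_width: 0.007
```

```bash
python3 - <<'E'
from h import *
p,d,c=snap('scene');s=ctrl.state();print(s['clock'],s['tool_pos'])
W=cloud(d,c)
w,_,_=viewer.snapshot('wrist'),0,0
w=w[0]
a=cv2.resize(p[150:270,190:350],None,fx=3,fy=3,interpolation=cv2.INTER_CUBIC);b=cv2.resize(w,(480,360))
save('c',np.hstack([a[:, :320],b]) if a.shape[0]==360 else w)
E
```

```text
2.15 [ 0.55645756 -0.01073505  0.07607933]
```

View pics/c.png

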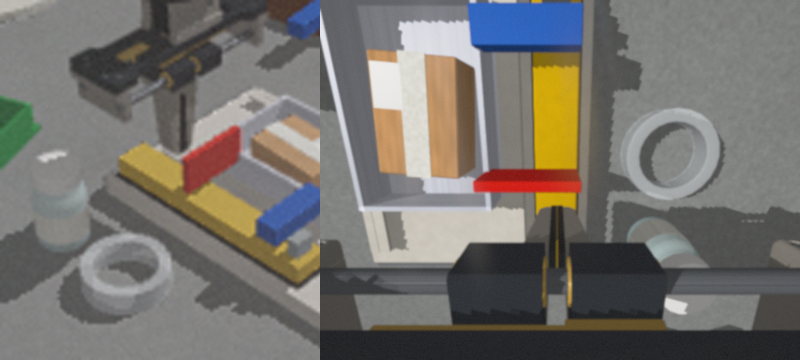

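The fingertips at (555,210) are centred over the bar at (532–580), just on the near side of the red tab and well clear of the jar. I press down now.

jog_arm:
  commands:
    - [0,0,0,-10,0]
    - [0,0,0,-10,0]
    - [0,0,0,-10,0]
    - [0,0,0,-5,0]
    - [0,0,0,-4,0]
    - [0,0,0,-4,0]
    - [0,0,0,-3,0]
    - [0,0,0,0,0]

```text
clock: 3.2
tool_pos: [0.5592, -0.0109, 0.0346]
tcp_rot: [[0.965, 0.263, -0.0], [0.263, -0.965, 0.0], [-0.0, -0.0, -1.0]]
contact_force: [-2.4, -0.3, 4.9]
gripper_width: -0.001
```

jog_arm:
  commands:
    - [0,0,0,-3,0]
    - [0,0,0,-3,0]
    - [0,0,0,-1,0]
    - [0,0,0,0,0]
    - [0,0,0,0,0]
    - [0,0,0,0,0]
    - [0,0,0,0,0]
    - [0,0,0,0,0]

```text
clock: 4.2
tool_pos: [0.5592, -0.0109, 0.0279]
tcp_rot: [[0.965, 0.263, 0.0], [0.263, -0.965, -0.0], [0.0, 0.0, -1.0]]
contact_force: [-2.6, 0.4, 6.6]
gripper_width: 0.006
```

```bash
cat > chk.py <<'E'
from h import *
from m import measure
for n in('scene','top'):
    p,d,c=snap(n)
    Y,R,B=measure(n,p,cloud(d,c))
    u=np.array([.9648,.263]);v=np.array([-.263,.9648]);o=np.array([.6064,.0035])
    for nm,C in(('Y',Y),('red',R),('blue',B)):
        a,b=(C[:,:2]-o)@u-.084,(C[:,:2]-o)@v-.105
        k=(b>-.125)&(b<-.085)
        print(nm,k.sum(),'runner x 3/50/97',np.percentile(a[k],[3,50,97]).round(4),'z',np.percentile(C[k,2],[3,50,97]).round(4))
s=ctrl.state();print(s['clock'],s['tool_pos'],s['contact_force'])
E
python3 chk.py
```

```text
scene yellow 110 [0.6275 0.004  0.0286] rect ((608.984619140625, 0.5484962463378906), (231.40151977539062, 35.386600494384766), 14.991418838500977)
Y 107 runner x 3/50/97 [-0.1897 -0.0669  0.0304] z [0.028  0.0286 0.03  ]
red 136 runner x 3/50/97 [-0.1105 -0.1045 -0.1023] z [0.0517 0.0731 0.0897]
blue 88 runner x 3/50/97 [-0.0168 -0.0042  0.0054] z [0.0575 0.0686 0.071 ]
top yellow 11 [0.7172 0.0299 0.0301] rect ((716.9344482421875, 32.53262710571289), (29.180830001831055, 8.127564430236816), 88.1529312133789)
Y 10 runner x 3/50/97 [0.0237 0.0307 0.0327] z [0.0282 0.0301 0.0315]Traceback (most recent call last):
  File "chk.py", line 10, in <module>
    print(nm,k.sum(),'runner x 3/50/97',np.percentile(a[k],[3,50,97]).round(4),'z',np.percentile(C[k,2],[3,50,97]).round(4))
                                        ~~~~~~~~~~~~~^^^^^^^^^^^^^^^^
    return _quantile_unchecked(
        a, q, axis, out, overwrite_input, method, keepdims, weights)
    return _ureduce(a,
                    func=_quantile_ureduce_func,
    ...<5 lines>...
                    overwrite_input=overwrite_input,
                    method=method)
    r = func(a, **kwargs)
    result = _quantile(arr,
                       quantiles=q,
    ...<2 lines>...
                       out=out,
                       weights=wgt)
    slices_having_nans = np.isnan(arr[-1, ...])
                                  ~~~^^^^^^^^^
IndexError: index -1 is out of bounds for axis 0 with size 0
```

Bar is down 13–14 mm with the tray still at about -55. I sink it 1 mm more for margin and push along the runner at about 40 mm/s.

jog_arm:
  commands:
    - [0,2,0.5,-1,0]
    - [0,4.8,1.3,0,0]
    - [0,4.8,1.3,0,0]
    - [0,4.8,1.3,0,0]
    - [0,4.8,1.3,0,0]
    - [0,4.8,1.3,0,0]
    - [0,4.8,1.3,0,0]
    - [0,4.8,1.3,0,0]

```text
clock: 5.3
tool_pos: [0.5939, -0.0015, 0.0266]
tcp_rot: [[0.965, 0.263, -0.002], [0.263, -0.965, -0.0], [-0.002, -0.0, -1.0]]
contact_force: [-5.0, -1.3, 6.9]
gripper_width: 0.004
```

jog_arm:
  commands:
    - [0,3.9,1.1,0,0]
    - [0,3.9,1.1,0,0]
    - [0,3.9,1.1,0,0]
    - [0,2.9,0.8,0,0]
    - [0,2.9,0.8,0,0]
    - [0,1.9,0.5,0,0]
    - [0,1,0.3,0,0]
    - [0,0,0,0,0]

```text
clock: 6.3
tool_pos: [0.6144, 0.0042, 0.0266]
tcp_rot: [[0.965, 0.263, -0.002], [0.263, -0.965, -0.0], [-0.002, -0.0, -1.0]]
contact_force: [-4.7, -2.2, 6.8]
gripper_width: 0.008
```

```bash
sed -i "s/        print(nm,k/        if k.sum()>3: print(nm,k/" chk.py; python3 chk.py
```

```text
scene yellow 17 [0.6529 0.01   0.0283] rect ((644.052490234375, 10.973808288574219), (155.12258911132812, 28.22158432006836), 16.603025436401367)
Y 17 runner x 3/50/97 [-0.1164 -0.0369  0.0313] z [0.028  0.0283 0.0297]
red 136 runner x 3/50/97 [-0.0624 -0.0575 -0.0552] z [0.0518 0.0727 0.0892]
blue 98 runner x 3/50/97 [0.0309 0.0426 0.0523] z [0.0554 0.0682 0.071 ]
top yellow 0 [nan nan nan] rect ((0.0, 0.0), (0.0, 0.0), 0.0)
6.4 [0.61437323 0.00422027 0.02667118] [-4.63481789 -1.80408847  6.4490792 ]
  return _methods._mean(a, axis=axis, dtype=dtype,
  ret = ret.dtype.type(ret / rcount)
  ret = um.true_divide(
```

Tray is at about -8 to -11. I creep to the stop in 0.5–1 mm steps and watch the force.

jog_arm:
  commands:
    - [0,1,0.3,0,0]
    - [0,1,0.3,0,0]
    - [0,0.5,0.1,0,0]
    - [0,0.5,0.1,0,0]
    - [0,0,0,0,0]
    - [0,0,0,0,0]
    - [0,0,0,0,0]
    - [0,0,0,0,0]

```text
clock: 7.4
tool_pos: [0.6172, 0.005, 0.0266]
tcp_rot: [[0.965, 0.263, -0.002], [0.263, -0.965, -0.0], [-0.002, -0.0, -1.0]]
contact_force: [-4.9, -0.8, 5.8]
gripper_width: 0.007
```

jog_arm:
  commands:
    - [0,0.5,0.1,0,0]
    - [0,0.5,0.1,0,0]
    - [0,0.5,0.2,0,0]
    - [0,0.5,0.1,0,0]
    - [0,0,0,0,0]
    - [0,0,0,0,0]
    - [0,0,0,0,0]
    - [0,0,0,0,0]

```text
clock: 8.4
tool_pos: [0.619, 0.0055, 0.0266]
tcp_rot: [[0.965, 0.263, -0.002], [0.263, -0.965, -0.0], [-0.002, -0.0, -1.0]]
contact_force: [-4.5, -1.6, 6.3]
gripper_width: 0.007
```

jog_arm:
  commands:
    - [0,0.5,0.1,0,0]
    - [0,0.5,0.1,0,0]
    - [0,0,0,0,0]
    - [0,0,0,0,0]
    - [0,0,0,0,0]
    - [0,0,0,0,0]
    - [0,0,0,0,0]
    - [0,0,0,0,0]

```text
clock: 9.4
tool_pos: [0.619, 0.0055, 0.0264]
tcp_rot: [[0.965, 0.263, -0.004], [0.263, -0.965, -0.001], [-0.004, -0.001, -1.0]]
contact_force: [-7.9, -2.3, 7.6]
gripper_width: 0.009
```

TCP stopped at the same spot and the force rose to 8 N, so the tray is against the stop. I back off the tab and then raise.

jog_arm:
  commands:
    - [0,-1.9,-0.5,0,0]
    - [0,-2.9,-0.8,0,0]
    - [0,-2.9,-0.8,0,0]
    - [0,0,0,4,0]
    - [0,0,0,5,0]
    - [0,0,0,10,0]
    - [0,0,0,30,0]
    - [0,0,0,50,0]

```text
clock: 10.4
tool_pos: [0.611, 0.0038, 0.1247]
tcp_rot: [[0.965, 0.263, -0.006], [0.263, -0.965, -0.0], [-0.006, -0.001, -1.0]]
contact_force: [1.4, 1.6, 0.3]
gripper_width: 0.004
```

jog_arm:
  commands:
    - [0,0,0,60,0]
    - [0,0,0,40,0]
    - [0,-40,-40,0,0]
    - [0,-40,-40,0,0]
    - [0,-40,-40,0,0]
    - [0,-40,-40,0,0]
    - [0,0,0,0,0]
    - [0,0,0,0,0]

```text
clock: 11.4
tool_pos: [0.4534, -0.156, 0.2257]
tcp_rot: [[0.965, 0.262, -0.0], [0.262, -0.965, 0.0], [-0.0, -0.0, -1.0]]
contact_force: [-0.4, -0.0, -0.1]
gripper_width: 0.002
```

```bash
python3 chk.py 2>&1 | grep -v Warn; python3 - <<'E'
from h import *
z=np.load('top.npz');p,d,c=snap('top');W=cloud(d,c)
for u,v in((311,188),(150,150),(286,156)): print(z['W'][v,u],W[v,u])
q=snap('scene')[0]
f=lambda x:cv2.resize(x,(400,400),interpolation=cv2.INTER_CUBIC)
save('d',np.hstack([f(q[140:270,190:370]),f(p[80:240,120:330])]))
E
```

```text
scene yellow 740 [ 0.5972 -0.0019  0.0413] rect ((606.4931640625, 1.6893653869628906), (233.92567443847656, 38.49854278564453), 15.20975399017334)
Y 607 runner x 3/50/97 [-0.1945 -0.0936  0.0192] z [0.0369 0.0413 0.0439]
red 129 runner x 3/50/97 [-0.0582 -0.0529 -0.0506] z [0.0532 0.0716 0.0892]
blue 98 runner x 3/50/97 [0.0354 0.0481 0.0578] z [0.0571 0.0688 0.0706]
top yellow 1093 [0.5893 0.0018 0.0425] rect ((605.9796752929688, 5.377498626708984), (236.19845581054688, 36.14395523071289), 15.230284690856934)
Y 1076 runner x 3/50/97 [-0.1957 -0.101   0.019 ] z [0.039  0.0425 0.0463]
red 76 runner x 3/50/97 [-0.0595 -0.0583 -0.0525] z [0.0591 0.0875 0.0929]
blue 136 runner x 3/50/97 [0.0338 0.0436 0.0561] z [0.0558 0.0691 0.0736]
11.5 [ 0.45410698 -0.15543698  0.2255579 ] [0.32845666 0.58982133 0.3176843 ]
[ 0.52740226 -0.11713341  0.08355288] [ 0.52699658 -0.11668303  0.08682085]
[0.63447982 0.28809716 0.06208874] [0.63472192 0.288356   0.06098523]
[ 0.62011857 -0.06192317  0.02800246] [ 0.62106291 -0.06231116  0.02328234]
```

View pics/d.png

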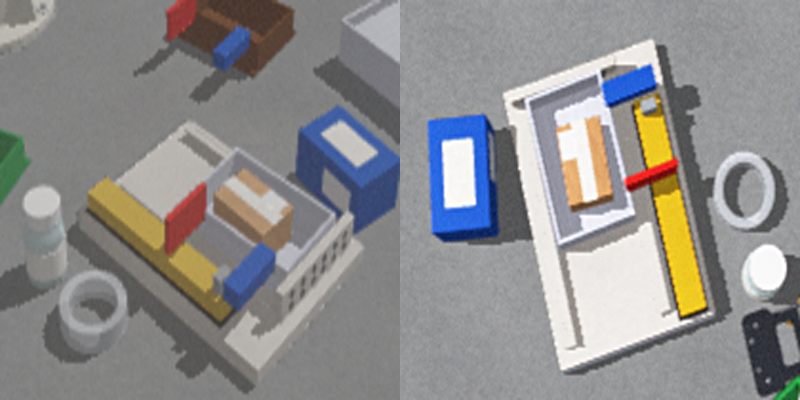

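The pin stands up behind the blue lug (left picture (222,272), right (648,103)). The tray is against the stop, the bar is up and the carton is in the tray. Jar, tape and box are where they were, and the hand is clear.

```bash
python3 -c "
from station import workorder
print(workorder.close_job())"
```

```text
the job is handed in; nothing more can be done
None
```

The tray is home against the back stop with the lock pin standing up behind its blue lug, and the job is handed in; no verdict was reported.

I pressed the bar about 14–15 mm with the shut fingertips. Keeping it down, I pushed the red tab about 50 mm. At the stop the tool stopped moving and the sideways force rose from about 5 to 8 N. I then backed off the tab, let the bar spring up and took the hand clear, at about 11.5 s of the 35 s.

**Last checks:**
- **Tray:** about -3 to -6 mm in the runner frame, against -5 mm for fully home. The two camera views differ by a few mm.
- **Bar:** top at 41–42.5 mm, so it is up again.
- **Pin and carton:** the picture shows the pin behind the lug and the carton in the tray.
- **Jar and blue box:** moved less than 1 mm sideways at the points I checked.
- **Tape roll:** moved about 1 mm sideways at its check point. The height there differed by about 5 mm between readings, on the roll's edge; the picture shows it flat and in place.
- **Touch:** the force reading was about zero.

No check failed. The top view could not see the bar while the hand was over it, so the last mid-push reading of the bar came from the scene view and the tool height alone.

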